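# Clear the two piles off the workbench

### The job

Two piles have been left on the bench: take them apart, lifting the upper thing off each before you move the thing beneath, and set each of the four things upright in the middle of its own taped outline (green bit case in the long green outline, red screw tin in the red one, yellow wax tin in the yellow circle, black sanding block in the small black one), lined up with the outline. Set them down, do not drop them or tip them over, and leave the blue tack jar and the orange speed square where they are.

Things in the scene. Friction and masses are not known exactly. Their poses are not given: they have to be found in the camera images.
- bit_case: Green plastic drill-bit case with black ribs on its lid, a closed box 130 x 62 x 28 mm (x, y, z), about 0.35 kg, loose. Origin at the centre of its underside; x along its length, z up. Starts on the bench as the lower thing of one of the two piles; take it across its 62 mm width
- screw_tin: Red tin of screws with two steel strips on its lid, a closed box 105 x 60 x 28 mm (x, y, z), about 0.4 kg, loose. Origin at the centre of its underside; x along its length, z up. Starts on the bench as the lower thing of the other pile; take it across its 60 mm width
- wax_tin: Round yellow tin of paste wax with a steel disc on its lid, 54 mm across and 34 mm high, about 0.18 kg, loose. Origin at the centre of its underside, z up. Starts flat on top of the bit case or the screw tin
- sanding_block: Black rubber sanding block with two grey lines along its top, 76 x 42 x 36 mm (x, y, z), about 0.15 kg, loose. Origin at the centre of its underside; x along its length, z up. Starts flat on top of whichever of the bit case and screw tin does not carry the wax tin
- bit_mat: Fixed, thin grey mat, 160 x 92 mm, 3 mm thick, with a long rectangular outline of 5 mm green tape on it: the place of the bit case. The outline is 8 mm clear of that thing all round. Origin at the centre of the mat's underside; z up, x along the outline's length.
- screw_mat: Fixed, thin grey mat, 135 x 90 mm, 3 mm thick, with a rectangular outline of 5 mm red tape on it: the place of the screw tin. The outline is 8 mm clear of that thing all round. Origin at the centre of the mat's underside; z up, x along the outline's length.
- wax_mat: Fixed, thin grey mat, 84 x 84 mm, 3 mm thick, with a round outline of 5 mm yellow tape on it: the place of the wax tin. The outline is 8 mm clear of that thing all round. Origin at the centre of the mat's underside; z up.
- sanding_mat: Fixed, thin grey mat, 106 x 72 mm, 3 mm thick, with a small rectangular outline of 5 mm black tape on it: the place of the sanding block. The outline is 8 mm clear of that thing all round. Origin at the centre of the mat's underside; z up, x along the outline's length.
- tack_jar: Bystander: blue plastic jar with a white cap, 60 mm across, 70 mm high, standing loose beyond the piles. Origin at the centre of its underside.
- speed_square: Bystander: orange plastic triangular speed square with 150 mm legs, flat and loose on the bench beyond the piles, 5 mm thick with an 18 mm high fence along one leg. Origin on its underside, about 50 mm in from the outer edge of each leg.
Not all that is in view belongs to the job. Several things have the shape of the bit_case; the one meant has the colours described above. Leave any pink look-alike of the wax_mat alone.

How it is judged:
At the end, for the whole second after the job is handed in: Each of the four things lies flat (within 0.1 rad) and at rest on its own mat, its centre within 12 mm of the mat's centre; the bit case, screw tin and sanding block lie along their outlines within 0.25 rad (either end first); the tack jar and speed square are within 20 mm of where they stood (horizontal distance between bit_case and bit_mat below 0.012 m and z of bit_case in the frame of bit_mat between 0 and 0.007 m and angle between each of bit_case, screw_tin, wax_tin, sanding_block's own z axis and vertical below 0.1 rad and linear speed of each of bit_case, screw_tin, wax_tin, sanding_block below 0.01 m/s and angle between the x axis of bit_case and the x axis of bit_mat, either way round below 0.25 rad and horizontal distance between screw_tin and screw_mat below 0.012 m and z of screw_tin in the frame of screw_mat between 0 and 0.007 m and angle between the x axis of screw_tin and the x axis of screw_mat, either way round below 0.25 rad and horizontal distance between wax_tin and wax_mat below 0.012 m and z of wax_tin in the frame of wax_mat between 0 and 0.007 m and horizontal distance between sanding_block and sanding_mat below 0.012 m and z of sanding_block in the frame of sanding_mat between 0 and 0.007 m and angle between the x axis of sanding_block and the x axis of sanding_mat, either way round below 0.25 rad and distance of each of tack_jar, speed_square from where it was at the start of the episode below 0.02 m); the robot touches nothing.
It fails at once if the bit case or screw tin is carried or dragged off (40 mm) with something on it ((distance of bit_case from where it was at the start of the episode above 0.04 m and (contact force between bit_case and wax_tin above 0.05 N or contact force between bit_case and sanding_block above 0.05 N)) or (distance of screw_tin from where it was at the start of the episode above 0.04 m and (contact force between screw_tin and wax_tin above 0.05 N or contact force between screw_tin and sanding_block above 0.05 N))).
It fails at once if one of the four things is dropped (touching nothing with its underside over 50 mm above the bench) ((height (world z) of bit_case above 0.05 m and contact force between bit_case and anything else below 0.02 N) or (height (world z) of screw_tin above 0.05 m and contact force between screw_tin and anything else below 0.02 N) or (height (world z) of wax_tin above 0.05 m and contact force between wax_tin and anything else below 0.02 N) or (height (world z) of sanding_block above 0.05 m and contact force between sanding_block and anything else below 0.02 N)).
It fails at once if one of the four things is tipped over (0.8 rad) (angle between any of bit_case, screw_tin, wax_tin, sanding_block's own z axis and vertical above 0.8 rad).
It fails at once if the tack jar or speed square is pushed away (20 mm) (distance of any of tack_jar, speed_square from where it was at the start of the episode above 0.02 m).
It also fails if it takes over 102 s, if anything falls off the work surface, if the arm or the gripper's body presses on something with over 40 N, if the wrist force passes 120 N, or if a joint passes its speed limit or range.

### The arm

A 6-joint arm with a two-finger parallel gripper is mounted at the origin on the work surface. World frame = base frame: x ahead of the robot, y to its left, z up, the work surface at z = 0. Lengths are in m, angles in rad, forces in N, time in s.
With the tool pointing down it reaches from about 0.375 to 0.975 m from the base axis. Payload 3.8 kg.
Tool frame: the origin (TCP) lies at the very end of the fingers, on their centre line; the grasp point (between the pads) lies 19 mm behind it; y points along the fingers, x is the direction in which the jaws open and shut, and the axes are right-handed (so a half turn about y gives the same grasp; the last joint's range is limited). The gripper opens to 85 mm and grips with 20 to 120 N. Pads are 22 mm wide; open, the fingers measure 114 mm over their backs; the gripper's body (76 mm by 85 mm) begins 54 mm behind the grasp point. The pads swing forward as they close: fully open they stand 13 mm farther back than shut.
Start: joints at [1.252, 0.264, 1.604, -0, 1.274, -0.037], TCP at [0.188, 0.648, 0.231] pointing down, gripper open.
Joint ranges: [-2.63, 2.63], [-0.94, 2.18], [0.31, 2.57], [-1.31, 4.45], [0, 2.66], [-2.55, 2.55]. Speed limits (rad/s): [2.57, 2.57, 3.14, 3.14, 3.14, 3.14].

### API

Orientations are given as a rotation vector (axis times angle).
In Python, from workcell import bot, cams gives the robot as it stands.
- The arm moves only by the tool play_rows, never from a script. Its argument "motion" is a list of rows, each a list of 2 entries, a list of its own where there are three numbers: the shift along the world's x, y, z normalised to -1 to 1, where 1 is 400 mm, then the turn, a rotation vector about the world's x, y, z normalised to -1 to 1, where 1 is pi/4 rad. In form: [[[tx, ty, tz], [ax, ay, az]], ...]. A call has 1 to 10 rows; each row is the pose to reach, as a shift and turn from the pose commanded when the call began; what a row does not reach only later rows make up. A row lasts 1/8 s, in which the tool goes at most 62.5 mm and 10.7 degrees, less where a joint would pass 70% of its speed; a pose out of reach is approached as far as the arm can. A call with a number of a shift or a turn outside -1 to 1 is refused whole. A call with a gripper value outside its range is refused whole. "gripper" is the closure, from 0 (fully open) to 1 (shut), set as the call begins (left out, the last holds). The fingers move at their own pace and stop on an object; "squeeze" is the grip in N (left out, the last holds). Time passes only in rows, so rows that repeat a pose let the fingers close. It gives the time, the measured TCP pose, the force and the opening at its end, in the units of the state.
- bot.read_state(): the state, without advancing time (a new reading comes with each control period).
- cams.read_camera(name): name is "scene" or "side" or "wrist"; returns (picture, depth): 480x640x3 uint8, red, green, blue; 480x640 float32, m along the optical axis (not along the pixel's ray), 0 where there is no reading.
- cams.calibration(name): a dict with "mtx" (3x3 intrinsics, pixels), "R" (3x3) and "t" (3): a world point X has camera coordinates R X + t; the wrist camera has in their place "tool_from_camera" (4x4, takes a point from camera to tool coordinates, whose origin is the TCP and whose axes are the tool frame's). Camera axes: x right, y down, z forward; pixel columns grow to the right and rows downward; lengths in m; the calibration is good to about 2 mm. A picture is of the moment at which its call begins: read the wrist's pose just before it. calibration takes no time and is no camera call.
- bot.finish_job(): hands the job in, once; it reports no verdict.
Trained networks look in the newest picture that a camera, given by its name, has taken for a name from the list of things; names that differ only in an ending like _2 or _b are one class to them, and where a whole thing is asked for, a point or a joint stands for the part that bears it (a point fixed in the world has none). Each returns a list of dicts, best first, with "conf" (0 to 1); they miss things now and then, are a little off and sometimes report something else, mostly with a low value. They report only what shows in the picture. A call takes as long as a camera call. They do not tell look-alikes from the thing itself.
- cams.recognise(camera, label): "xyz" ([x, y, z] in m, in the coordinates of the camera as it stood for that picture, good to about 4 mm: the middle of the surface that is visible of it).
- cams.regions_of(camera, label): "mask" (480x640 bool, what is visible of it).
- cams.mark_of(camera, label): "xyz" ([x, y, z] in m, in the coordinates of the camera as it stood for that picture, good to about 4 mm: a listed point, or the origin of a listed thing).
The state is a dict: "time": time; "q": joint angles; "joint_vel": joint speeds; "joint_torque": joint torques, N m; "tool_pos": TCP position; "tcp_rot": TCP orientation; "wrist_force": force on the tool from outside, world axes, zero at the start; "torque": the same for the moment, N m; "width": opening from 0.0 (shut) to 1.0 (fully open).
Only numpy, scipy, OpenCV 4.12 (cv2) and the standard library are available. Lean on these libraries where they do the work, as an engineer would, in place of code of your own. Each camera call takes 0.05 s, during which the arm holds its last target.

## Working session

There is one attempt and no reset: what is moved stays moved. The work goes in short steps, Python scripts to look and compute and a tool call to move; the robot and the scene stay as the last step left them, time stands still between calls to the robot, and variables do not carry over. Pictures are saved under pics/ and viewed, and the job is handed in when it is done.

Besides the shell and the picture viewer there is one more tool, called after "Emit:" as name([rows], argument=value, ...), one row to a line, values as JSON. play_rows: Moves the arm, as the interface text tells. Its arguments: {"type":"object","properties":{"motion":{"type":"array","items":{"type":"array"}},"gripper":{"type":"number"},"squeeze":{"type":"number"}},"required":["motion"]}

```bash
ls; mkdir -p pics; python3 - <<'E'
from workcell import bot,cams
import cv2
print(bot.read_state())
for n in ["scene","side","wrist"]:
    p,d=cams.read_camera(n); cv2.imwrite(f"pics/{n}0.png",p[:,:,::-1])
    c=cams.calibration(n); print(n,c)
E
```

```text
pics
{'time': 0.0, 'q': array([ 1.25210243e+00,  2.64777522e-01,  1.60541281e+00,  2.52501914e-05,
        1.27369678e+00, -3.68781640e-02]), 'joint_vel': array([ 0.00039855, -0.00040886,  0.00047712, -0.00020326, -0.00083199,
       -0.00085357]), 'joint_torque': array([-2.63662630e-03, -5.15094566e+01, -3.67320979e+01, -3.01265436e-04,
        1.28016292e-02,  1.15633250e-05]), 'tool_pos': array([0.18746203, 0.64766582, 0.22992466]), 'tcp_rot': array([-1.3307627 , -0.99773816,  1.00089444]), 'wrist_force': array([-0.06622049, -0.87499698, -0.79123393]), 'torque': array([-0.02528726, -0.03484713,  0.02438125]), 'width': 0.998060731194102}
scene {'mtx': array([[472.02728707,   0.        , 313.0011688 ],
       [  0.        , 472.02728707, 238.56829942],
       [  0.        ,   0.        ,   1.        ]]), 'R': array([[ 0.63045484,  0.77619238, -0.00721739],
       [ 0.42262091, -0.35103922, -0.83556151],
       [-0.65109006,  0.52373358, -0.54934951]]), 't': array([-0.37565048, -0.20036396,  1.33181226])}
side {'mtx': array([[549.49814688,   0.        , 325.69909075],
       [  0.        , 549.49814688, 231.7145944 ],
       [  0.        ,   0.        ,   1.        ]]), 'R': array([[-0.89219941, -0.45129047,  0.01780798],
       [-0.32468437,  0.6134937 , -0.71986495],
       [ 0.31394311, -0.64804506, -0.69388567]]), 't': array([0.52284561, 0.24897896, 0.97963139])}
wrist {'mtx': array([[361.19258454,   0.        , 320.94457275],
       [  0.        , 361.19258454, 242.67968955],
       [  0.        ,   0.        ,   1.        ]]), 'tool_from_camera': array([[ 9.99999968e-01, -7.38025750e-05,  2.42287844e-04,
        -4.02015148e-05],
       [-2.53237258e-04, -2.73987115e-01,  9.61733329e-01,
        -1.42054465e-01],
       [-4.59464880e-06, -9.61733360e-01, -2.73987125e-01,
         6.97778734e-02],
       [ 0.00000000e+00,  0.00000000e+00,  0.00000000e+00,
         1.00000000e+00]])}
```

View pics/scene0.png

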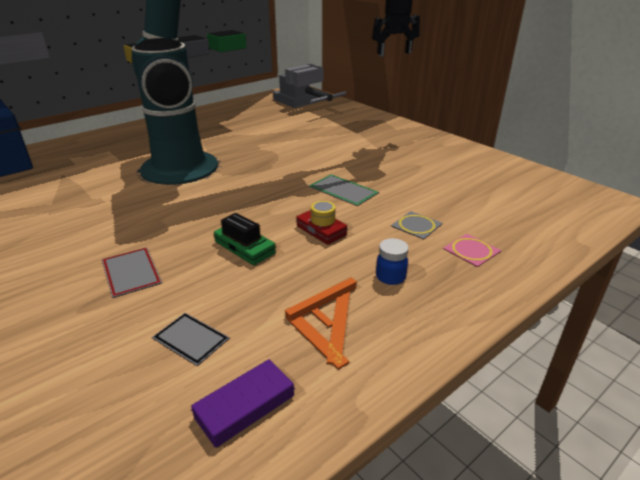

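View pics/side0.png

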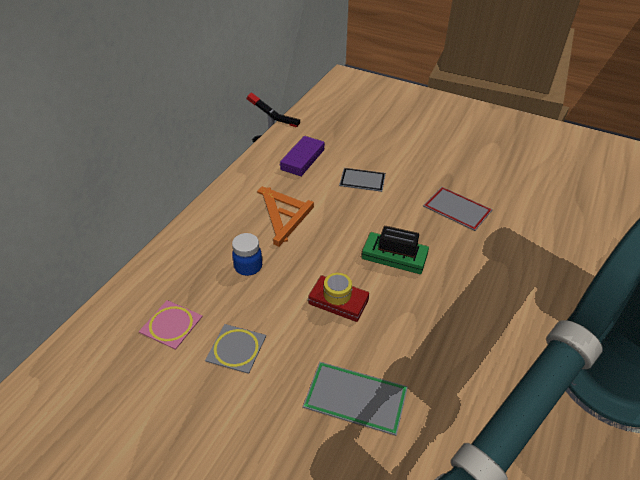

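View pics/wrist0.png

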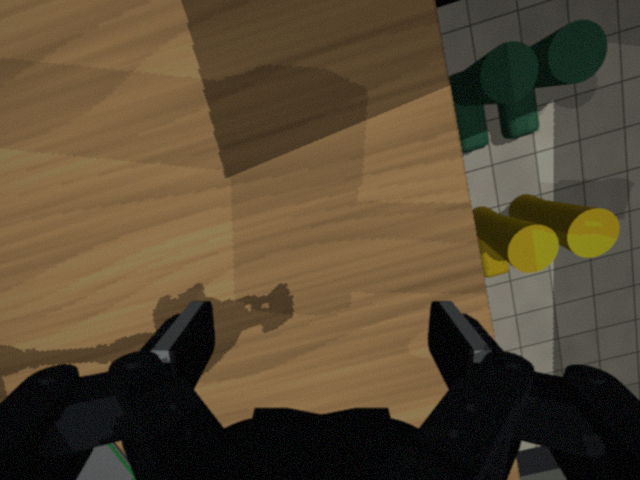

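Piles: the sanding block is on the bit case (scene 245,238; side 395,250), and the wax tin is on the screw tin (scene 322,222; side 338,298). The pink mat and the purple case are decoys. Next I measure with masks and depth.

```bash
cat > h.py <<'E'
from workcell import bot,cams
import cv2, numpy as np
from scipy.spatial.transform import Rotation as Rot
def world(cam,d):
    c=cams.calibration(cam); K=c["mtx"]
    v,u=np.mgrid[:480,:640]
    P=np.stack([(u-K[0,2])*d/K[0,0],(v-K[1,2])*d/K[1,1],d],-1)
    if cam=="wrist":
        s=bot.read_state(); T=c["tool_from_camera"]
        P=P@T[:3,:3].T+T[:3,3]
        return P@Rot.from_rotvec(s["tcp_rot"]).as_matrix().T+s["tool_pos"]
    return (P-c["t"])@c["R"]
def rect(pts):
    (cx,cy),(w,h),a=cv2.minAreaRect(pts[:,:2].astype(np.float32)*1000)
    if w<h: w,h,a=h,w,a+90
    return np.round([cx,cy,w,h],1),round((a+90)%180-90,1)
def report(cam,names,pic=None):
    p,d=cams.read_camera(cam); W=world(cam,d)
    if pic: cv2.imwrite(pic,p[:,:,::-1])
    for n in names:
        for r in cams.regions_of(cam,n)[:3]:
            m=r["mask"]&(d>0); q=W[m]
            if len(q)<20: continue
            m2=cv2.erode(m.astype(np.uint8),np.ones((2,2)))>0
            q2=W[m2] if m2.sum()>20 else q
            zt=np.percentile(q2[:,2],90); top=q2[abs(q2[:,2]-zt)<.006]
            col=np.median(p[m],axis=0)
            print(cam,n,round(r["conf"],2),len(q),col,"ztop",round(zt*1000,1),"all",*rect(q2),"top",*rect(top),"mean",np.round(top.mean(0)*1000,1))
E
python3 - <<'E'
from h import *
N="bit_case screw_tin wax_tin sanding_block bit_mat screw_mat wax_mat sanding_mat tack_jar speed_square".split()
for c in ["scene","side"]: report(c,N)
E
```

```text
scene bit_case 0.97 4595 [ 89.  39. 120.] ztop 30.1 all [ 799.1 -286.2  129.6   60.4] -89.7 top [ 799.  -286.5  129.    60.3] -89.8 mean [ 801.2 -290.9   28.9]
scene bit_case 0.64 2104 [119. 118. 118.] ztop 5.5 all [ 628.6 -283.6  105.7   71.1] 16.0 top [ 628.6 -283.6  105.7   71.1] 16.0 mean [ 631.1 -284.     4.3]
scene bit_case 0.58 941 [23. 57. 29.] ztop 29.7 all [464.5 -76.8 125.2  59.9] 9.0 top [465.  -76.5 123.9  59.3] 8.6 mean [493.2 -81.8  28.1]
scene screw_tin 0.69 813 [72. 22. 19.] ztop 29.8 all [515.8  90.6 101.9  61.5] 2.6 top [516.1  88.5 101.1  56. ] 3.0 mean [528.8  78.9  28.3]
scene wax_tin 0.55 575 [111.  90.  39.] ztop 64.2 all [518.   93.2  49.7  47.8] 46.9 top [517.2  93.5  49.2  46.5] 49.2 mean [518.6  91.8  63. ]
scene wax_tin 0.43 1979 [119. 117. 118.] ztop 5.8 all [ 390.  -291.   137.2   88.5] -11.2 top [ 390.  -291.   137.2   88.5] -11.2 mean [ 394.3 -292.6    4.5]
scene wax_tin 0.38 1062 [23. 57. 30.] ztop 29.7 all [461.5 -70.1 129.1  73.4] 8.5 top [462.4 -76.4 129.1  60.4] 8.6 mean [491.1 -81.6  28.3]
scene sanding_block 0.72 913 [18. 17. 14.] ztop 65.9 all
[... 2352 characters left out ...]
 all [ 385.9 -288.9  130.4   94.4] -9.9 top [ 385.9 -288.9  130.4   94.4] -9.9 mean [ 384.4 -286.4    4.1]
side wax_mat 0.85 1833 [115. 115. 117.] ztop 6.5 all [629.3 274.6  83.4  82.6] -80.2 top [629.3 274.6  83.4  82.6] -80.2 mean [628.1 275.9   4.5]
side wax_mat 0.85 1718 [173. 106. 131.] ztop 6.5 all [767.6 286.5  85.9  84.1] 1.2 top [767.6 286.5  85.9  84.1] 1.2 mean [766.  287.8   4.5]
side sanding_mat 0.85 875 [110. 111. 113.] ztop 6.3 all [ 626.4 -283.5  105.5   77.8] 15.4 top [ 626.6 -283.5  105.2   77.8] 15.4 mean [ 625.6 -281.1    4.2]
side tack_jar 0.81 1047 [ 64.  62. 106.] ztop 72.3 all [716.8  95.   55.8  51.5] -84.0 top [718.7  93.1  51.5  47.8] -66.3 mean [718.9  94.8  71.1]
```

```bash
cat >> h.py <<'E'
def plan(x,y,z,jaw):
    """shift/turn (normalised) from current measured pose; jaw=jaw-axis yaw deg (mod 180), nearest"""
    s=bot.read_state(); R=Rot.from_rotvec(s["tcp_rot"]).as_matrix()
    a=np.degrees(np.arctan2(R[1,0],R[0,0])); da=(jaw-a+90)%180-90
    # desired: tool y down, x at a+da
    b=np.radians(a+da); X=np.array([np.cos(b),np.sin(b),0]);Y=np.array([0,0,-1.]);
    D=np.stack([X,Y,np.cross(X,Y)],1); rv=Rot.from_matrix(D@R.T).as_rotvec()
    print("t",round(s["time"],2),"pos",np.round(s["tool_pos"]*1000,1),"jaw",round(a,1),"da",round(da,1),"q",np.round(s["q"],2),"w",round(s["width"],3),"F",np.round(s["wrist_force"],1))
    print("  shift",np.round((np.array([x,y,z])-s["tool_pos"])/.4,3),"turn",np.round(rv/(np.pi/4),3))
E
python3 - <<'E'
from h import *
plan(.514,.096,.15,0); plan(.514,.096,.15,90)
E
```

```text
t 1.25 pos [187.7 648.4 231.3] jaw 73.9 da -73.9 q [ 1.25  0.26  1.6  -0.    1.27 -0.04] w 0.995 F [ 1.   0.3 -0.4]
  shift [ 0.816 -1.381 -0.203] turn [ 0.     0.    -1.641]
t 1.25 pos [187.7 648.4 231.3] jaw 73.9 da 16.1 q [ 1.25  0.26  1.6  -0.    1.27 -0.04] w 0.995 F [ 1.   0.3 -0.4]
  shift [ 0.816 -1.381 -0.203] turn [0.    0.    0.359]
```

Emit:
play_rows([
  [[0.56,-0.95,0],[0,0,0.36]],
  [[0.56,-0.95,0],[0,0,0.36]],
  [[0.56,-0.95,0],[0,0,0.36]],
  [[0.56,-0.95,0],[0,0,0.36]],
  [[0.56,-0.95,0],[0,0,0.36]],
  [[0.56,-0.95,0],[0,0,0.36]],
  [[0.56,-0.95,0],[0,0,0.36]],
  [[0.56,-0.95,0],[0,0,0.36]],
], gripper=0, squeeze=50)

```text
time: 2.25
tool_pos: [0.4135, 0.2651, 0.2316]
tcp_rot: [-1.213, -1.206, 1.205]
wrist_force: [-0.5, 0.3, -0.7]
width: 0.999
```

```bash
python3 - <<'E'
from h import *
plan(.514,.096,.15,92)
E
```

```text
t 2.25 pos [413.5 265.1 231.6] jaw 89.7 da 2.3 q [ 0.52 -0.09  1.99 -0.    1.24 -1.05] w 0.999 F [-0.5  0.3 -0.7]
  shift [ 0.251 -0.423 -0.204] turn [0.001 0.001 0.051]
```

Emit:
play_rows([
  [[0.255,-0.428,-0.1],[0,0,0.05]],
  [[0.255,-0.428,-0.2],[0,0,0.05]],
  [[0.255,-0.428,-0.2],[0,0,0.05]],
  [[0.255,-0.428,-0.2],[0,0,0.05]],
  [[0.255,-0.428,-0.2],[0,0,0.05]],
  [[0.255,-0.428,-0.2],[0,0,0.05]],
])

```text
time: 3.0
tool_pos: [0.5136, 0.0984, 0.1517]
tcp_rot: [-1.189, -1.24, 1.239]
wrist_force: [-0.1, -0.2, 0.5]
width: 1.0
```

```bash
python3 - <<'E'
from h import *
plan(.514,.096,.15,92)
report("wrist",["wax_tin","screw_tin"],"pics/w1.png")
plan(.514,.096,.034,92)
E
```

```text
t 3.0 pos [513.6  98.4 151.7] jaw 92.3 da -0.3 q [ 0.14  0.04  2.01  0.    1.09 -1.47] w 1.0 F [-0.1 -0.2  0.5]
  shift [ 0.001 -0.006 -0.004] turn [-0.001  0.    -0.008]
wrist wax_tin 0.89 5000 [105. 105.  92.] ztop 62.9 all [511.1  96.6  51.8  51.7] 72.0 top [511.3  96.6  51.8  51.3] 72.0 mean [510.7  96.3  62. ]
wrist screw_tin 0.7 5235 [107.  17.  14.] ztop 28.5 all [510.6  94.3 105.1  61.8] 1.8 top [510.7  92.9 105.   59. ] 1.9 mean [495.2  90.2  27.6]
t 3.15 pos [513.8  98.6 152.2] jaw 92.4 da -0.4 q [ 0.14  0.04  2.01  0.    1.09 -1.47] w 0.997 F [1.3 0.7 0.5]
  shift [ 0.001 -0.007 -0.296] turn [-0.001  0.002 -0.009]
```

View pics/w1.png

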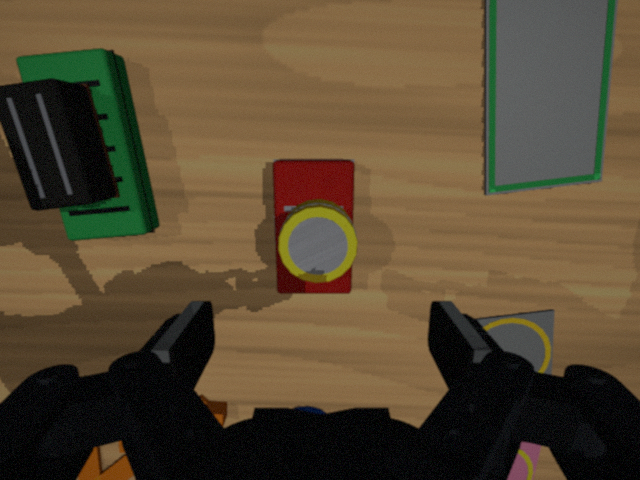

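The wax tin is at pixel (318,243), centred between the fingers over the red tin, with nothing beside it. Descending.

Emit:
play_rows([
  [[-0.006,-0.005,-0.12],[0,0,0]],
  [[-0.006,-0.005,-0.2],[0,0,0]],
  [[-0.006,-0.005,-0.25],[0,0,0]],
  [[-0.006,-0.005,-0.28],[0,0,0]],
  [[-0.006,-0.005,-0.293],[0,0,0]],
  [[-0.006,-0.005,-0.293],[0,0,0]],
])

```text
time: 3.9
tool_pos: [0.5117, 0.0955, 0.0346]
tcp_rot: [-1.19, -1.24, 1.239]
wrist_force: [-0.6, 0.0, -0.1]
width: 0.997
```

Emit:
play_rows([
  [[0,0,0],[0,0,0]],
  [[0,0,0],[0,0,0]],
  [[0,0,0],[0,0,0]],
  [[0,0,0],[0,0,0]],
  [[0,0,0],[0,0,0]],
  [[0,0,0],[0,0,0]],
], gripper=1, squeeze=40)

```text
time: 4.65
tool_pos: [0.5123, 0.0953, 0.0352]
tcp_rot: [-1.191, -1.24, 1.237]
wrist_force: [-0.3, -0.2, 5.9]
width: 0.615
```

```bash
python3 - <<'E'
from h import *
plan(.514,.096,.15,92)
p,d=cams.read_camera("side"); cv2.imwrite("pics/s1.png",p[150:400,150:500,::-1])
E
```

```text
t 4.65 pos [512.3  95.3  35.2] jaw 92.3 da -0.3 q [ 0.14  0.18  2.1   0.    0.85 -1.47] w 0.615 F [-0.3 -0.2  5.9]
  shift [0.004 0.002 0.287] turn [-0.     0.002 -0.007]
```

View pics/s1.png

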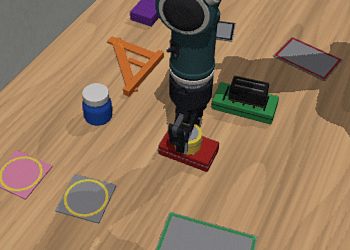

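Width 0.615 (52 mm) fits the tin. Lifting and carrying it.

Emit:
play_rows([
  [[0,0,0.05],[0,0,0]],
  [[0,0,0.15],[0,0,0]],
  [[0.02,0.03,0.25],[0,0,0]],
  [[0.15,0.22,0.25],[0,0,0]],
  [[0.29,0.44,0.25],[0,0,0]],
  [[0.29,0.44,0.25],[0,0,0]],
  [[0.29,0.44,0.25],[0,0,0]],
  [[0.29,0.44,0.25],[0,0,0]],
  [[0.29,0.44,0.25],[0,0,0]],
])

```text
time: 5.82
tool_pos: [0.6262, 0.2697, 0.1334]
tcp_rot: [-1.19, -1.236, 1.24]
wrist_force: [0.5, -0.2, -1.5]
width: 0.612
```

```bash
python3 - <<'E'
from h import *
plan(.631,.273,.038-.025,92)
report("wrist",["wax_tin","wax_mat"],"pics/w2.png")
plan(.631,.273,.012,92)
E
```

```text
t 5.83 pos [626.2 269.7 133.4] jaw 92.3 da -0.3 q [ 0.37  0.35  1.68 -0.    1.11 -1.24] w 0.612 F [ 0.5 -0.2 -1.5]
  shift [ 0.012  0.008 -0.301] turn [ 0.001 -0.002 -0.006]
wrist wax_tin 0.78 17595 [85. 73. 52.] ztop 160.9 all [680.8 283.1 166.6  53.1] 13.5 top [626.1 269.8  53.5  52.6] 6.7 mean [624.1 269.6 160. ]
wrist wax_mat 0.86 1348 [143.  86. 106.] ztop 3.7 all [708.5 297.2 178.2  82.7] -9.0 top [780.  287.9  87.1  28.1] -75.9 mean [781.2 292.5   2.8]
wrist wax_mat 0.56 7795 [100. 102.  99.] ztop 3.7 all [629.6 274.2  83.6  83.3] 10.1 top [629.6 274.2  83.6  83.3] 10.1 mean [615.7 275.3   2.8]
t 5.97 pos [626.8 269.8 134.2] jaw 92.2 da -0.2 q [ 0.37  0.35  1.68 -0.    1.11 -1.24] w 0.615 F [ 0.   0.8 -0.5]
  shift [ 0.011  0.008 -0.305] turn [ 0.    -0.    -0.005]
```

View pics/w2.png

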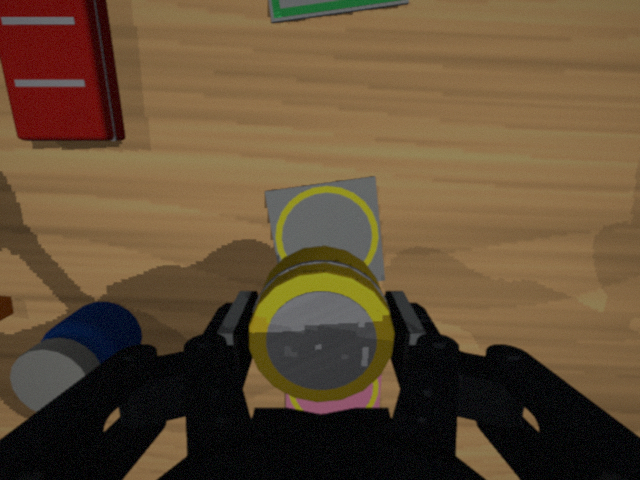

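The tin is held on the fingers' centre line, and the mat centre at (629.6, 274.2) mm shows at pixel (325,235). Lowering onto it.

Emit:
play_rows([
  [[0.008,0.011,-0.13],[0,0,0]],
  [[0.008,0.011,-0.23],[0,0,0]],
  [[0.008,0.011,-0.28],[0,0,0]],
  [[0.008,0.011,-0.295],[0,0,0]],
  [[0.008,0.011,-0.305],[0,0,0]],
  [[0.008,0.011,-0.308],[0,0,0]],
  [[0.008,0.011,-0.308],[0,0,0]],
])

```text
time: 6.85
tool_pos: [0.6314, 0.276, 0.0122]
tcp_rot: [-1.191, -1.241, 1.237]
wrist_force: [-0.5, 0.5, -2.6]
width: 0.622
```

```bash
python3 - <<'E'
from h import *
plan(.6296,.2742,.01,92)
E
```

```text
t 6.85 pos [631.4 276.   12.2] jaw 92.3 da -0.3 q [ 0.38  0.49  1.74 -0.    0.92 -1.24] w 0.622 F [-0.5  0.5 -2.6]
  shift [-0.005 -0.004 -0.006] turn [-0.001  0.003 -0.007]
```

Emit:
play_rows([
  [[-0.004,-0.004,-0.003],[0,0,0]],
  [[-0.004,-0.004,-0.006],[0,0,0]],
  [[-0.004,-0.004,-0.006],[0,0,0]],
])

```text
time: 7.22
tool_pos: [0.6293, 0.274, 0.0103]
tcp_rot: [-1.19, -1.239, 1.238]
wrist_force: [-2.8, -2.0, 6.1]
width: 0.619
```

Emit:
play_rows([
  [[0,0,0],[0,0,0]],
  [[0,0,0],[0,0,0]],
  [[0,0,0],[0,0,0]],
  [[0,0,0],[0,0,0]],
  [[0,0,0.04],[0,0,0]],
  [[0,0,0.15],[0,0,0]],
  [[0,0,0.3],[0,0,0]],
  [[0,0,0.3],[0,0,0]],
  [[0,0,0.3],[0,0,0]],
], gripper=0)

```text
time: 8.35
tool_pos: [0.6293, 0.2741, 0.1299]
tcp_rot: [-1.191, -1.24, 1.237]
wrist_force: [-0.7, -1.0, -0.7]
width: 1.0
```

```bash
python3 - <<'E'
from h import *
report("wrist",["wax_tin","wax_mat"],"pics/w3.png")
plan(.511,.0935,.13,92)
E
```

```text
wrist wax_tin 0.96 5053 [98. 98. 70.] ztop 35.8 all [631.3 277.4  63.9  53.4] 48.0 top [628.  273.7  53.3  52.3] -3.5 mean [626.9 273.4  34.9]
wrist wax_mat 0.82 6414 [129.  78.  96.] ztop 1.1 all [706.1 284.9 177.8  82.7] 0.6 top [759.  285.4  82.9  72. ] -89.1 mean [7.554e+02 2.850e+02 3.000e-01]
t 8.5 pos [627.5 273.4 126.5] jaw 92.3 da -0.3 q [ 0.37  0.36  1.68 -0.    1.11 -1.24] w 1.0 F [-0.3  0.3 -0.2]
  shift [-0.291 -0.45   0.009] turn [ 0.002 -0.004 -0.007]
```

The wax tin is down, about 2 mm off centre at worst. Next the screw tin.

Emit:
play_rows([
  [[-0.295,-0.452,0.03],[0,0,0]],
  [[-0.295,-0.452,0.03],[0,0,0]],
  [[-0.295,-0.452,0.03],[0,0,0]],
  [[-0.295,-0.452,0.03],[0,0,0]],
  [[-0.295,-0.452,0.03],[0,0,0]],
  [[-0.295,-0.452,0.03],[0,0,0]],
])

```text
time: 9.25
tool_pos: [0.5109, 0.0935, 0.1398]
tcp_rot: [-1.189, -1.238, 1.239]
wrist_force: [-0.2, -0.2, 0.6]
width: 1.0
```

```bash
python3 - <<'E'
from h import *
report("wrist",["screw_tin"],"pics/w4.png")
plan(.511,.0935,.001,92)
E
```

```text
wrist screw_tin 0.78 11126 [111.  18.  15.] ztop 28.4 all [513.9  94.  111.7  61.3] 4.3 top [510.3  93.2 103.9  59. ] 2.4 mean [507.2  93.1  27.5]
t 9.35 pos [511.4  94.  140.1] jaw 92.3 da -0.3 q [ 0.13  0.05  2.03  0.    1.07 -1.48] w 0.997 F [-0.  -0.2  0.4]
  shift [-0.001 -0.001 -0.348] turn [-0.    -0.001 -0.008]
```

View pics/w4.png

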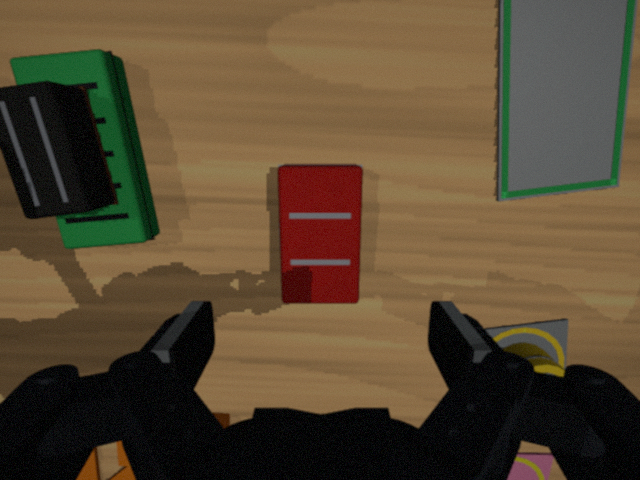

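The red tin at pixel (320,235) is clear and centred. Descending for the grasp.

Emit:
play_rows([
  [[-0.002,-0.001,-0.15],[0,0,0]],
  [[-0.002,-0.001,-0.25],[0,0,0]],
  [[-0.002,-0.001,-0.31],[0,0,0]],
  [[-0.002,-0.001,-0.33],[0,0,0]],
  [[-0.002,-0.001,-0.343],[0,0,0]],
  [[-0.002,-0.001,-0.343],[0,0,0]],
  [[-0.002,-0.001,-0.343],[0,0,0]],
])

```text
time: 10.22
tool_pos: [0.5112, 0.093, 0.0044]
tcp_rot: [-1.191, -1.241, 1.238]
wrist_force: [0.3, 0.3, -0.3]
width: 0.998
```

Emit:
play_rows([
  [[0,0,0],[0,0,0]],
  [[0,0,0],[0,0,0]],
  [[0,0,0],[0,0,0]],
  [[0,0,0],[0,0,0]],
  [[0,0,0],[0,0,0]],
  [[0,0,0],[0,0,0]],
], gripper=1, squeeze=60)

```text
time: 10.98
tool_pos: [0.5109, 0.0927, 0.0043]
tcp_rot: [-1.191, -1.24, 1.238]
wrist_force: [-1.2, -0.8, 5.2]
width: 0.687
```

Emit:
play_rows([
  [[0,0,0.03],[0,0,0]],
  [[0,0,0.1],[0,0,0]],
  [[0,0,0.2],[0,0,0]],
  [[0,0,0.33],[0,0,0]],
  [[0,0,0.45],[0,0,0]],
  [[0,0,0.45],[0,0,0]],
])

```text
time: 11.72
tool_pos: [0.5132, 0.0932, 0.1881]
tcp_rot: [-1.196, -1.246, 1.233]
wrist_force: [0.3, 0.3, -4.5]
width: 0.686
```

```bash
python3 - <<'E'
from h import *
plan(.388,-.290,.18,79.5)
E
```

```text
t 11.72 pos [513.2  93.2 188.1] jaw 92.3 da -12.8 q [ 0.13 -0.    1.98  0.    1.15 -1.48] w 0.686 F [ 0.3  0.3 -4.5]
  shift [-0.313 -0.958 -0.02 ] turn [-0.     0.012 -0.285]
```

Emit:
play_rows([
  [[-0.308,-0.955,0],[0,0,-0.284]],
  [[-0.308,-0.955,0],[0,0,-0.284]],
  [[-0.308,-0.955,0],[0,0,-0.284]],
  [[-0.308,-0.955,0],[0,0,-0.284]],
  [[-0.308,-0.955,0],[0,0,-0.284]],
  [[-0.308,-0.955,0],[0,0,-0.284]],
  [[-0.308,-0.955,0],[0,0,-0.284]],
  [[-0.308,-0.955,0],[0,0,-0.284]],
  [[-0.308,-0.955,0],[0,0,-0.284]],
])

```text
time: 12.85
tool_pos: [0.3858, -0.2879, 0.1813]
tcp_rot: [-1.286, -1.072, 1.073]
wrist_force: [0.4, -0.3, -5.3]
width: 0.684
```

```bash
python3 - <<'E'
from h import *
report("wrist",["screw_tin","screw_mat"],"pics/w5.png")
plan(.388,-.290,.007,79.5)
E
```

```text
wrist screw_mat 0.81 4402 [136. 135. 135.] ztop 3.9 all [ 337.4 -280.8   90.6   35.2] 79.5 top [ 337.4 -280.8   90.6   35.2] 79.5 mean [ 337.4 -280.8    2.9]
t 13.0 pos [ 386.8 -287.9  182.5] jaw 79.6 da -0.1 q [-0.69 -0.07  2.06  0.    1.15 -2.08] w 0.689 F [ 1.1  0.4 -4.7]
  shift [ 0.003 -0.005 -0.439] turn [-0.001 -0.001 -0.002]
```

View pics/w5.png

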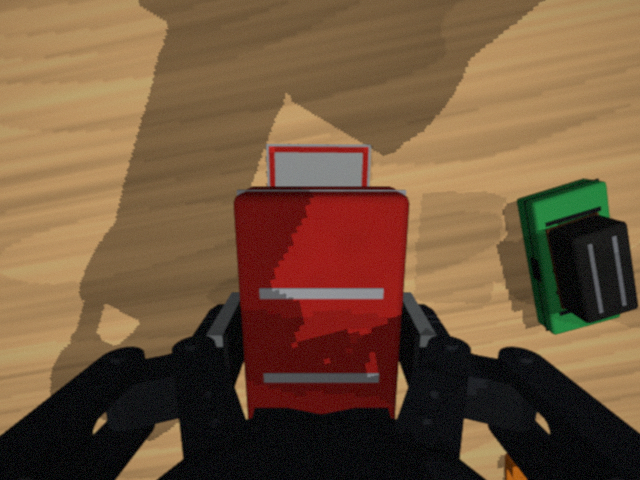

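Emit:
play_rows([
  [[0.002,-0.005,-0.15],[0,0,0]],
  [[0.002,-0.005,-0.28],[0,0,0]],
  [[0.002,-0.005,-0.37],[0,0,0]],
  [[0.002,-0.005,-0.41],[0,0,0]],
  [[0.002,-0.005,-0.425],[0,0,0]],
  [[0.002,-0.005,-0.432],[0,0,0]],
  [[0.002,-0.005,-0.432],[0,0,0]],
])

```text
time: 13.88
tool_pos: [0.3888, -0.2921, 0.0118]
tcp_rot: [-1.293, -1.074, 1.074]
wrist_force: [-0.7, -0.2, -4.0]
width: 0.687
```

```bash
python3 - <<'E'
from h import *
plan(.387,-.290,.0073,79.5)
E
```

```text
t 13.88 pos [ 388.8 -292.1   11.8] jaw 79.5 da -0.0 q [-0.7   0.16  2.19  0.    0.79 -2.08] w 0.687 F [-0.7 -0.2 -4. ]
  shift [-0.005  0.005 -0.011] turn [ 0.002  0.003 -0.001]
```

Emit:
play_rows([
  [[-0.004,0.004,-0.005],[0,0,0]],
  [[-0.004,0.004,-0.009],[0,0,0]],
  [[-0.004,0.004,-0.012],[0,0,0]],
  [[-0.004,0.004,-0.012],[0,0,0]],
])

```text
time: 14.38
tool_pos: [0.3862, -0.2897, 0.0073]
tcp_rot: [-1.29, -1.073, 1.073]
wrist_force: [-5.3, 2.6, 10.3]
width: 0.687
```

Emit:
play_rows([
  [[0,0,0],[0,0,0]],
  [[0,0,0],[0,0,0]],
  [[0,0,0],[0,0,0]],
  [[0,0,0],[0,0,0]],
  [[0,0,0.04],[0,0,0]],
  [[0,0,0.15],[0,0,0]],
  [[0,0,0.3],[0,0,0]],
  [[0,0,0.36],[0,0,0]],
  [[0,0,0.36],[0,0,0]],
], gripper=0)

```text
time: 15.5
tool_pos: [0.388, -0.2912, 0.1535]
tcp_rot: [-1.297, -1.076, 1.073]
wrist_force: [0.1, 0.5, 0.5]
width: 1.001
```

```bash
python3 - <<'E'
from h import *
report("wrist",["screw_tin","screw_mat"],"pics/w6.png")
plan(.458,-.077,.16,100)
E
```

```text
wrist screw_tin 0.67 10710 [123.  22.  18.] ztop 29.0 all [ 384.6 -286.7  104.7   63.3] -10.6 top [ 384.4 -288.5  104.3   59.9] -10.5 mean [ 381.1 -287.9   28.1]
wrist screw_mat 0.59 6419 [104.  70.  69.] ztop 1.3 all [ 384.5 -288.7  134.6   89.5] -10.8 top [ 384.5 -288.7  134.6   89.5] -10.8 mean [ 366.2 -286.1    0.4]
t 15.65 pos [ 385.3 -288.9  148.6] jaw 79.5 da 20.5 q [-0.7  -0.03  2.09 -0.    1.08 -2.08] w 1.0 F [-0.2 -0.  -0.7]
  shift [0.182 0.53  0.029] turn [-0.001 -0.002  0.455]
```

View pics/w6.png

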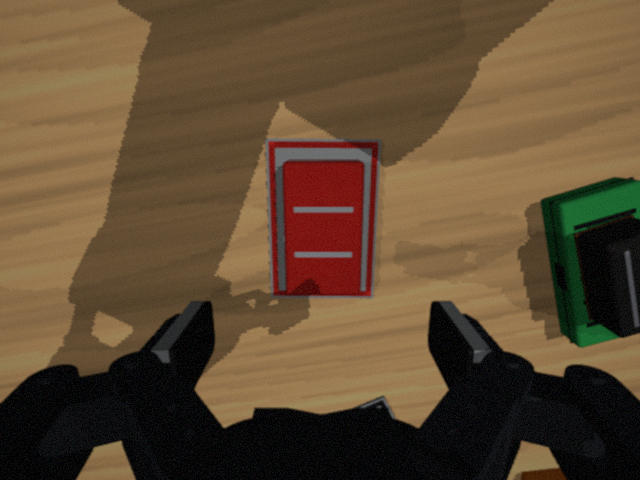

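The screw tin sits inside the red outline (pixel 322,220), centred to within 1 mm. Next the sanding block.

Emit:
play_rows([
  [[0.178,0.535,0.04],[0,0,0.45]],
  [[0.178,0.535,0.04],[0,0,0.45]],
  [[0.178,0.535,0.04],[0,0,0.45]],
  [[0.178,0.535,0.04],[0,0,0.45]],
  [[0.178,0.535,0.04],[0,0,0.45]],
  [[0.178,0.535,0.04],[0,0,0.45]],
  [[0.178,0.535,0.04],[0,0,0.45]],
])

```text
time: 16.52
tool_pos: [0.4565, -0.0765, 0.1648]
tcp_rot: [-1.123, -1.331, 1.333]
wrist_force: [-0.5, 0.3, -0.7]
width: 0.999
```

```bash
python3 - <<'E'
from h import *
report("wrist",["sanding_block","bit_case"],"pics/w7.png")
plan(.458,-.077,.036,100)
E
```

```text
wrist sanding_block 0.91 6456 [20. 20. 19.] ztop 64.5 all [455.  -75.7  75.8  45.2] 9.3 top [455.3 -77.3  75.6  42.1] 9.6 mean [453.1 -77.4  63.6]
wrist bit_case 0.61 363 [27. 11. 37.] ztop 9.8 all [ 764.7 -254.5   54.6    3.7] -88.9 top [ 764.8 -254.5   54.5    3.6] -89.4 mean [ 765.  -260.8    7. ]
t 16.68 pos [456.9 -76.5 165.4] jaw 99.7 da 0.3 q [-0.22 -0.09  2.11 -0.    1.12 -1.96] w 0.998 F [-0.8  0.1 -0.3]
  shift [ 0.003 -0.001 -0.323] turn [-0.    -0.001  0.007]
```

View pics/w7.png

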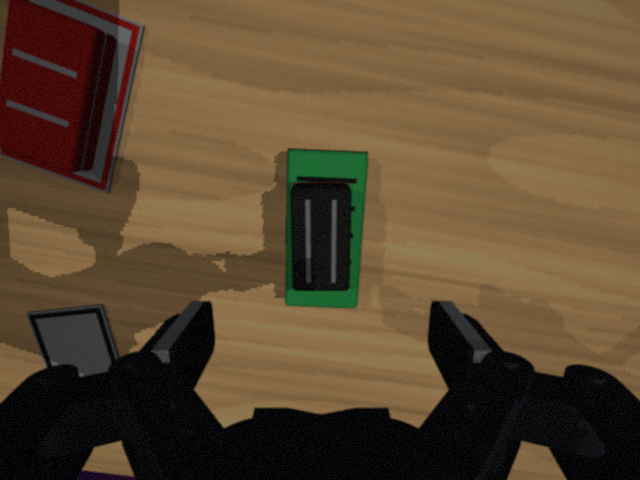

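The block (pixel 321,238) sits alone on the green case and is aligned with the jaws. Descending.

Emit:
play_rows([
  [[-0.003,-0.002,-0.14],[0,0,0]],
  [[-0.003,-0.002,-0.23],[0,0,0]],
  [[-0.003,-0.002,-0.28],[0,0,0]],
  [[-0.003,-0.002,-0.31],[0,0,0]],
  [[-0.003,-0.002,-0.32],[0,0,0]],
  [[-0.003,-0.002,-0.32],[0,0,0]],
])

```text
time: 17.42
tool_pos: [0.4567, -0.0767, 0.0382]
tcp_rot: [-1.125, -1.334, 1.333]
wrist_force: [0.8, -0.8, 0.3]
width: 1.0
```

Emit:
play_rows([
  [[0,0,0],[0,0,0]],
  [[0,0,0],[0,0,0]],
  [[0,0,0],[0,0,0]],
  [[0,0,0],[0,0,0]],
  [[0,0,0],[0,0,0]],
  [[0,0,0],[0,0,0]],
  [[0,0,0],[0,0,0]],
], gripper=1, squeeze=40)

```text
time: 18.3
tool_pos: [0.4569, -0.0766, 0.0385]
tcp_rot: [-1.125, -1.335, 1.334]
wrist_force: [0.4, -0.4, 6.1]
width: 0.485
```

Emit:
play_rows([
  [[0,0,0.03],[0,0,0]],
  [[0,0,0.1],[0,0,0]],
  [[0,0,0.2],[0,0,0]],
  [[0,0,0.3],[0,0,0]],
  [[0,0,0.3],[0,0,0]],
])

```text
time: 18.92
tool_pos: [0.4587, -0.077, 0.1616]
tcp_rot: [-1.131, -1.338, 1.332]
wrist_force: [-0.1, -0.1, -1.3]
width: 0.484
```

```bash
python3 - <<'E'
from h import *
plan(.627,-.2835,.155,106.2)
E
```

```text
t 18.93 pos [458.7 -77.  161.6] jaw 99.8 da 6.4 q [-0.22 -0.09  2.12  0.    1.1  -1.96] w 0.484 F [-0.1 -0.1 -1.3]
  shift [ 0.421 -0.516 -0.017] turn [0.002 0.009 0.143]
```

Emit:
play_rows([
  [[0.422,-0.516,0],[0,0,0.143]],
  [[0.422,-0.516,0],[0,0,0.143]],
  [[0.422,-0.516,0],[0,0,0.143]],
  [[0.422,-0.516,0],[0,0,0.143]],
  [[0.422,-0.516,0],[0,0,0.143]],
  [[0.422,-0.516,0],[0,0,0.143]],
  [[0.422,-0.516,0],[0,0,0.143]],
])

```text
time: 19.8
tool_pos: [0.6234, -0.2812, 0.1565]
tcp_rot: [-1.058, -1.414, 1.414]
wrist_force: [0.2, -0.0, -1.9]
width: 0.485
```

```bash
python3 - <<'E'
from h import *
report("wrist",["sanding_block","sanding_mat"],"pics/w8.png")
plan(.627,-.2835,.0135,106.2)
E
```

```text
wrist sanding_block 0.98 22033 [23. 23. 22.] ztop 182.6 all [ 680.  -247.8  206.8   73.6] 16.7 top [ 620.4 -282.1   72.4   42.3] 16.1 mean [ 616.5 -283.2  181.8]
wrist sanding_block 0.46 4313 [124. 126. 125.] ztop 3.9 all [ 595.6 -292.1   71.2   39.6] -73.8 top [ 595.6 -292.1   71.2   39.6] -73.8 mean [ 595.2 -292.3    3. ]
wrist sanding_mat 0.59 4414 [124. 126. 125.] ztop 3.9 all [ 595.1 -291.7   72.2   40.4] -73.7 top [ 595.1 -291.7   72.2   40.4] -73.7 mean [ 595.  -292.1    3. ]
t 19.95 pos [ 624.1 -281.4  157.8] jaw 106.3 da -0.1 q [-0.46  0.33  1.65  0.    1.16 -2.31] w 0.484 F [-0.2 -0.3 -1.1]
  shift [ 0.007 -0.005 -0.361] turn [-0.001 -0.001 -0.002]
```

View pics/w8.png

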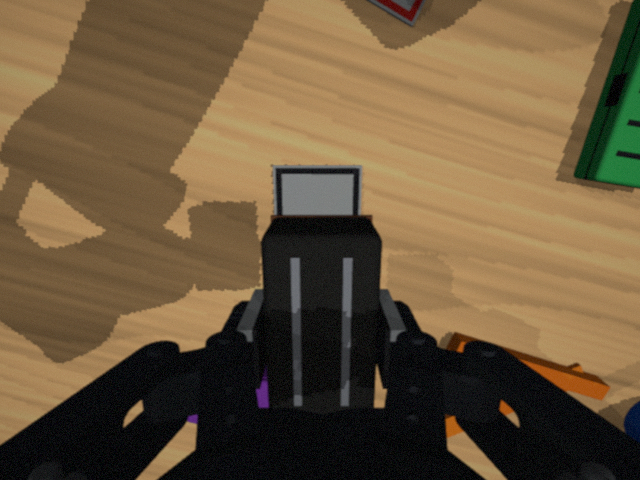

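Emit:
play_rows([
  [[0.007,-0.001,-0.14],[0,0,0]],
  [[0.007,-0.001,-0.25],[0,0,0]],
  [[0.007,-0.001,-0.31],[0,0,0]],
  [[0.007,-0.001,-0.34],[0,0,0]],
  [[0.007,-0.001,-0.353],[0,0,0]],
  [[0.007,-0.001,-0.353],[0,0,0]],
])

```text
time: 20.7
tool_pos: [0.6284, -0.2834, 0.0176]
tcp_rot: [-1.063, -1.415, 1.415]
wrist_force: [0.4, 1.0, -1.6]
width: 0.482
```

```bash
python3 - <<'E'
from h import *
plan(.628,-.2827,.0135,106.2)
E
```

```text
t 20.7 pos [ 628.4 -283.4   17.6] jaw 106.2 da -0.0 q [-0.46  0.48  1.73  0.    0.93 -2.31] w 0.482 F [ 0.4  1.  -1.6]
  shift [-0.001  0.002 -0.01 ] turn [ 0.001  0.002 -0.001]
```

Emit:
play_rows([
  [[0,0,-0.005],[0,0,0]],
  [[0,0,-0.008],[0,0,0]],
  [[0,0,-0.011],[0,0,0]],
  [[0,0,-0.011],[0,0,0]],
])

```text
time: 21.2
tool_pos: [0.6283, -0.2835, 0.0135]
tcp_rot: [-1.063, -1.415, 1.415]
wrist_force: [-2.6, 0.3, 5.8]
width: 0.484
```

Emit:
play_rows([
  [[0,0,0],[0,0,0]],
  [[0,0,0],[0,0,0]],
  [[0,0,0],[0,0,0]],
  [[0,0,0],[0,0,0]],
  [[0,0,0.04],[0,0,0]],
  [[0,0,0.15],[0,0,0]],
  [[0,0,0.3],[0,0,0]],
  [[0,0,0.36],[0,0,0]],
  [[0,0,0.36],[0,0,0]],
], gripper=0)

```text
time: 22.32
tool_pos: [0.6301, -0.2844, 0.161]
tcp_rot: [-1.07, -1.418, 1.415]
wrist_force: [-0.7, -0.7, -0.5]
width: 0.999
```

```bash
python3 - <<'E'
from h import *
report("wrist",["sanding_block","sanding_mat"],"pics/w9.png")
plan(.459,-.0755,.155,98.8)
E
```

```text
wrist sanding_block 0.76 5511 [22. 22. 21.] ztop 36.3 all [ 624.3 -282.8   75.4   41.1] 16.2 top [ 624.4 -282.7   75.1   41.1] 16.2 mean [ 622.7 -283.4   35.3]
wrist sanding_mat 0.76 4498 [65. 65. 64.] ztop 0.6 all [ 624.3 -281.9  104.9   71.2] 16.2 top [ 624.3 -281.9  104.9   71.2] 16.2 mean [ 6.103e+02 -2.848e+02 -3.000e-01]
t 22.48 pos [ 626.6 -282.7  154.4] jaw 106.2 da -7.4 q [-0.46  0.34  1.65 -0.    1.15 -2.31] w 1.001 F [ 0.9  0.2 -1.1]
  shift [-0.419  0.518  0.001] turn [-0.002 -0.003 -0.165]
```

View pics/w9.png

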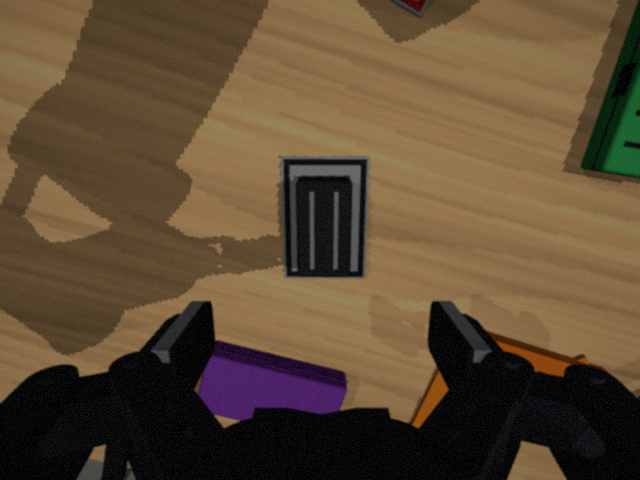

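The block is centred in the black outline (pixel 325,225). Last, the bit case.

Emit:
play_rows([
  [[-0.423,0.518,-0.02],[0,0,-0.165]],
  [[-0.423,0.518,-0.02],[0,0,-0.165]],
  [[-0.423,0.518,-0.02],[0,0,-0.165]],
  [[-0.423,0.518,-0.02],[0,0,-0.165]],
  [[-0.423,0.518,-0.02],[0,0,-0.165]],
  [[-0.423,0.518,-0.02],[0,0,-0.165]],
  [[-0.423,0.518,-0.02],[0,0,-0.165]],
  [[-0.423,0.518,-0.02],[0,0,-0.165]],
])

```text
time: 23.48
tool_pos: [0.4597, -0.0771, 0.1482]
tcp_rot: [-1.134, -1.321, 1.32]
wrist_force: [-0.5, 0.6, -0.2]
width: 0.998
```

```bash
python3 - <<'E'
from h import *
report("wrist",["bit_case"],"pics/w10.png")
plan(.459,-.0755,.004,98.8)
E
```

```text
wrist bit_case 0.56 13571 [26. 97. 45.] ztop 28.3 all [464.9 -70.9 143.4  65.2] 7.9 top [458.1 -73.6 129.1  61.6] 7.5 mean [453.4 -74.2  27.4]
t 23.57 pos [459.3 -76.9 148.1] jaw 98.7 da 0.1 q [-0.22 -0.07  2.13 -0.    1.08 -1.94] w 0.999 F [ 0.  -0.7  0.1]
  shift [-0.001  0.004 -0.36 ] turn [0.    0.    0.002]
```

View pics/w10.png

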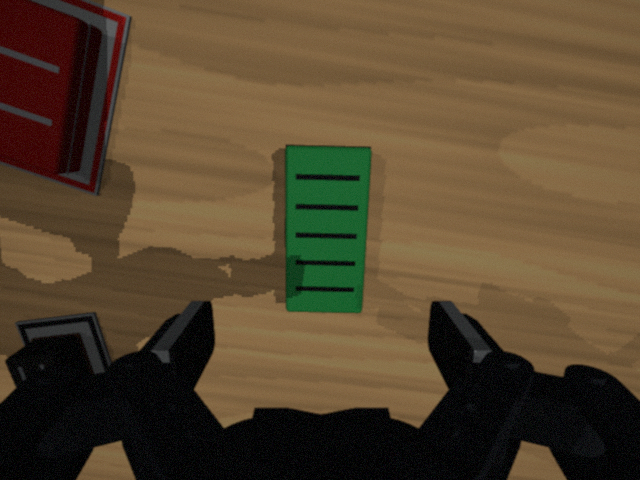

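The green case is at pixel (326,230). I correct by 3 mm and 1 degree, then grasp.

Emit:
play_rows([
  [[-0.003,0.008,-0.15],[0,0,-0.027]],
  [[-0.003,0.008,-0.26],[0,0,-0.027]],
  [[-0.003,0.008,-0.32],[0,0,-0.027]],
  [[-0.003,0.008,-0.35],[0,0,-0.027]],
  [[-0.003,0.008,-0.361],[0,0,-0.027]],
  [[-0.003,0.008,-0.361],[0,0,-0.027]],
  [[-0.003,0.008,-0.361],[0,0,-0.027]],
])

```text
time: 24.45
tool_pos: [0.4585, -0.0731, 0.0048]
tcp_rot: [-1.146, -1.307, 1.305]
wrist_force: [0.7, 0.9, -0.2]
width: 0.997
```

Emit:
play_rows([
  [[0,0,0],[0,0,0]],
  [[0,0,0],[0,0,0]],
  [[0,0,0],[0,0,0]],
  [[0,0,0],[0,0,0]],
  [[0,0,0],[0,0,0]],
  [[0,0,0],[0,0,0]],
], gripper=1, squeeze=60)

```text
time: 25.2
tool_pos: [0.4582, -0.0731, 0.0049]
tcp_rot: [-1.145, -1.307, 1.306]
wrist_force: [-1.6, 0.0, 5.7]
width: 0.706
```

Emit:
play_rows([
  [[0,0,0.03],[0,0,0]],
  [[0,0,0.1],[0,0,0]],
  [[0,0,0.2],[0,0,0]],
  [[0,0,0.33],[0,0,0]],
  [[0,0,0.45],[0,0,0]],
  [[0,0,0.45],[0,0,0]],
])

```text
time: 25.95
tool_pos: [0.4604, -0.0734, 0.1886]
tcp_rot: [-1.153, -1.312, 1.304]
wrist_force: [0.6, -0.2, -4.1]
width: 0.709
```

```bash
python3 - <<'E'
from h import *
plan(.397,.2615,.18,99)
E
```

```text
t 25.95 pos [460.4 -73.4 188.6] jaw 97.6 da 1.4 q [-0.21 -0.11  2.09  0.    1.16 -1.91] w 0.709 F [ 0.6 -0.2 -4.1]
  shift [-0.158  0.837 -0.021] turn [0.002 0.012 0.032]
```

Emit:
play_rows([
  [[-0.153,0.837,0],[0,0,0.032]],
  [[-0.153,0.837,0],[0,0,0.032]],
  [[-0.153,0.837,0],[0,0,0.032]],
  [[-0.153,0.837,0],[0,0,0.032]],
  [[-0.153,0.837,0],[0,0,0.032]],
  [[-0.153,0.837,0],[0,0,0.032]],
  [[-0.153,0.837,0],[0,0,0.032]],
  [[-0.153,0.837,0],[0,0,0.032]],
  [[-0.153,0.837,0],[0,0,0.032]],
])

```text
time: 27.08
tool_pos: [0.3958, 0.2607, 0.1828]
tcp_rot: [-1.131, -1.322, 1.325]
wrist_force: [0.5, -0.6, -4.1]
width: 0.711
```

```bash
python3 - <<'E'
from h import *
report("wrist",["bit_case","bit_mat"],"pics/w11.png")
plan(.397,.2615,.0079,99)
E
```

```text
wrist bit_case 0.65 43140 [ 30. 112.  53.] ztop 206.5 all [383.3 259.1 103.9  61.9] 8.6 top [383.4 259.2 103.8  61.5] 8.8 mean [375.3 257.7 205.7]
wrist bit_mat 0.78 2857 [111. 116. 111.] ztop 3.8 all [327.1 251.8  91.3  21.6] -80.9 top [327.1 251.8  91.3  21.6] -80.9 mean [327.3 252.5   2.8]
t 27.23 pos [396.3 261.1 183.5] jaw 98.9 da 0.1 q [ 0.53 -0.08  2.07 -0.    1.15 -1.2 ] w 0.711 F [-0.4 -0.4 -4.3]
  shift [ 0.002  0.001 -0.439] turn [ 0.    -0.     0.002]
```

View pics/w11.png

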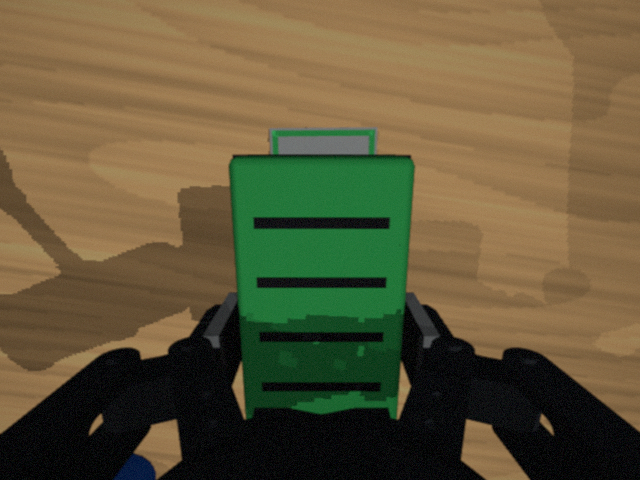

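Emit:
play_rows([
  [[0,0.001,-0.15],[0,0,0]],
  [[0,0.001,-0.28],[0,0,0]],
  [[0,0.001,-0.37],[0,0,0]],
  [[0,0.001,-0.41],[0,0,0]],
  [[0,0.001,-0.425],[0,0,0]],
  [[0,0.001,-0.435],[0,0,0]],
  [[0,0.001,-0.435],[0,0,0]],
])

```text
time: 28.1
tool_pos: [0.3972, 0.263, 0.0108]
tcp_rot: [-1.131, -1.326, 1.322]
wrist_force: [-0.2, -0.7, -4.4]
width: 0.711
```

```bash
python3 - <<'E'
from h import *
plan(.3965,.2623,.0079,99)
E
```

```text
t 28.1 pos [397.2 263.   10.8] jaw 99.0 da -0.0 q [ 0.53  0.15  2.21 -0.    0.79 -1.2 ] w 0.711 F [-0.2 -0.7 -4.4]
  shift [-0.002 -0.002 -0.007] turn [-0.001  0.003 -0.   ]
```

Emit:
play_rows([
  [[-0.002,-0.002,-0.004],[0,0,0]],
  [[-0.002,-0.002,-0.008],[0,0,0]],
  [[-0.002,-0.002,-0.008],[0,0,0]],
])

```text
time: 28.48
tool_pos: [0.3958, 0.2619, 0.0079]
tcp_rot: [-1.131, -1.325, 1.324]
wrist_force: [-2.6, -2.1, 5.2]
width: 0.709
```

Emit:
play_rows([
  [[0,0,0],[0,0,0]],
  [[0,0,0],[0,0,0]],
  [[0,0,0],[0,0,0]],
  [[0,0,0],[0,0,0]],
  [[0,0,0.04],[0,0,0]],
  [[0,0,0.15],[0,0,0]],
  [[0,0,0.3],[0,0,0]],
  [[0,0,0.4],[0,0,0]],
  [[0,0,0.4],[0,0,0]],
  [[0,0,0.4],[0,0,0]],
], gripper=0)

```text
time: 29.72
tool_pos: [0.395, 0.2614, 0.1667]
tcp_rot: [-1.131, -1.324, 1.324]
wrist_force: [-1.1, 0.0, -0.7]
width: 1.001
```

```bash
python3 - <<'E'
from h import *
report("wrist",["bit_case","bit_mat"],"pics/w12.png")
N="bit_case screw_tin wax_tin sanding_block bit_mat screw_mat wax_mat sanding_mat tack_jar speed_square".split()
report("scene",N,"pics/scene_f.png"); report("side",N,"pics/side_f.png")
E
```

```text
wrist bit_case 0.57 12257 [26. 96. 45.] ztop 30.2 all [401.6 263.9 143.1  66.3] 8.6 top [395.  261.1 129.2  62.2] 8.9 mean [390.9 260.8  29.3]
wrist bit_mat 0.75 6805 [61. 86. 65.] ztop 2.5 all [394.5 262.7 159.3  92.9] 9.3 top [394.5 262.7 159.3  92.9] 9.3 mean [371.3 261.1   1.6]
scene bit_case 0.88 1010 [32. 82. 42.] ztop 33.1 all [401.4 260.2 125.2  67.6] 8.7 top [402.6 258.6 123.8  60. ] 10.5 mean [406.8 256.2  31.8]
scene bit_case 0.85 4693 [ 91.  39. 122.] ztop 30.1 all [ 797.9 -282.9  137.3   62.5] -89.0 top [ 797.8 -286.2  129.2   62.2] -89.4 mean [ 800.5 -290.6   28.8]
scene screw_tin 0.82 1311 [134.  27.  25.] ztop 33.4 all [ 392.3 -289.8  101.6   57.3] -11.7 top [ 391.8 -290.2  100.8   56. ] -11.5 mean [ 396.8 -291.7   32.2]
scene wax_tin 0.75 552 [112.5  93.   44.5] ztop 39.1 all [636.9 289.6  90.4  48.9] 82.4 top [633.7 271.2  48.4  48.1] -71.8 mean [634.9 268.6  37.9]
scene sanding_block 0.59 1574 [21. 20. 19.] ztop 41.0 all [ 631.1 -285.1   75.2   42.3] 18.4 top [ 630.5 -284.5   73.4   41.9] 15.9 mean [ 633.2 -285.7   39.9]
scene sanding_block 0.44 423 [116. 110.  83.
[... 2709 characters left out ...]
[628.9 275.3  84.3  84. ] -79.6 top [628.9 275.3  84.3  84. ] -79.6 mean [617.8 285.8   4.4]
side sanding_mat 0.45 77 [70. 77. 73.] ztop 6.2 all [ 672.4 -262.8   62.3   12.3] -64.5 top [ 672.4 -262.8   62.3   12.3] -64.5 mean [ 667.4 -254.3    4. ]
side tack_jar 0.83 1088 [ 81.  78. 118.] ztop 71.9 all [735.6  94.8  91.3  56.3] -3.1 top [719.5  94.4  53.1  48.4] -83.3 mean [719.2  94.6  70.9]
side tack_jar 0.19 508 [113.  83.  87.] ztop 6.3 all [ 385.3 -286.5  130.9   91.7] -9.1 top [ 385.3 -286.5  130.9   91.7] -9.1 mean [ 367.8 -263.6    4.2]
side speed_square 0.92 1323 [193. 104.  45.] ztop 19.6 all [758.7 -63.2 151.4 147.1] -6.1 top [696.8 -56.  145.2  18. ] 88.3 mean [695.5 -53.1  18.8]
```

View pics/side_f.png

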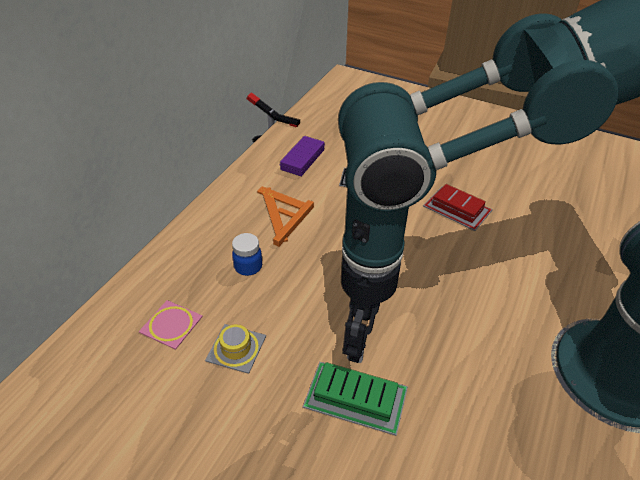

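View pics/w12.png

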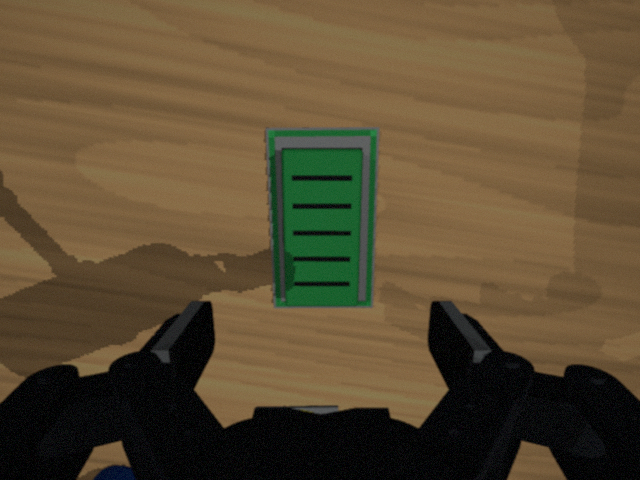

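All four things sit centred in their outlines: the bit case at side (355,392), the screw tin at (460,203) and the wax tin at (236,342). The sanding block is hidden behind the arm in this view. The bystanders have not moved, so I'm handing in.

```bash
python3 -c "
from workcell import bot
print(bot.finish_job())"
```

```text
the job is handed in; nothing more can be done
None
```

I took both piles apart, upper thing first, and set all four things down on their own mats. I handed the job in at about 30 s of robot time; no verdict is reported.

**Placement:** in the last camera checks each thing was within about 2 mm of its mat's centre, and the three boxes were within about 1° of their outlines. Heights matched things lying flat on their mats. The wax tin, screw tin and bit case showed upright in the last side picture. The arm hid the sanding block in that view, so I rely on the wrist and scene cameras for it.

**Bystanders:** the tack jar and speed square measured within about 3 mm of where they started. The gripper was open and clear at hand-in.

**Disagreements:** the scene and side cameras differed by a constant 3–7 mm in position. I averaged them and used the wrist camera for the fine positioning. The networks sometimes returned wrong labels, for example the purple case as `bit_case` and the pink mat as `wax_mat`. I rejected these by colour and position.

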